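Press a snap cap home on a vial

ROBOT

A 6-joint arm with a two-finger parallel gripper is mounted at the origin on the work surface; the furniture and walls round the work are solid. World frame = base frame: x ahead of the robot, y to its left, z up, the work surface at z = 0. Lengths are in m, angles in degrees, forces in N, time in s.
With the tool pointing down it reaches from about 0.375 to 0.9 m from the base axis. Payload 3.1 kg.
Tool frame: the origin (TCP) lies on the centre line of the jaws, within the pads' length; the fingertips stand 25 mm ahead of it and the grasp point (between the pads) lies 6 mm ahead of it; y points along the fingers, x is the direction in which the jaws open and shut, and the axes are right-handed (so a half turn about y gives the same grasp; the last joint's range is limited). The gripper opens to 87 mm and grips with 3 to 60 N. Pads are 19 mm wide; open, the fingers measure 117 mm over their backs; the gripper's body (75 mm by 190 mm) begins 51 mm behind the grasp point.
Start: joints at [-76.805, 30.224, 82.088, -0, 67.689, -10.227], TCP at [0.248, -0.573, 0.248] pointing down, gripper open.
Joint ranges: [-176.69, 176.69], [-43.24, 126.21], [12.49, 139.97], [-82, 262], [0, 151.66], [-163.58, 163.58]. Speed limits (degrees/s): [159.86, 159.86, 180, 180, 180, 180].

INTERFACE

Orientations are given as a 3x3 rotation matrix whose columns are the frame's x, y, z axes.
In Python, from rig import * gives the robot as it stands.
- The arm moves only by the tool play_rows, never from a script. Its argument "commands" is a list of rows, each a list of 2 entries, a list of its own where there are three numbers: the shift along the world's x, y, z in m, then the turn, a rotation vector about the world's x, y, z in rad. A call has 1 to 10 rows; each row is the pose to reach, as a shift and turn from the pose commanded when the call began; what a row does not reach only later rows make up. A row lasts 1/8 s, in which the tool goes at most 62.5 mm and 10.7 degrees, less where a joint would pass 70% of its speed; a pose out of reach is approached as far as the arm can. A call with a gripper value outside its range is refused whole. "gripper" is the finger opening in m, from 0 to 0.087, set as the call begins (left out, the last holds). The fingers move at their own pace and stop on an object; the grip force is fixed at half the most. Time passes only in rows, so rows that repeat a pose let the fingers close. It gives the time, the measured TCP pose, the force and the opening at its end, in the units of the state.
- read_state(): the state, without advancing time (a new reading comes with each control period).
- capture(name): name is "scene" or "top" or "wrist"; returns a dict with "frame" (400x640x3 uint8, red, green, blue), "depth" (400x640 float32, m along the optical axis (not along the pixel's ray), 0 where there is no reading), "mtx" (3x3 intrinsics, pixels), "cam_to_world" (4x4, takes a point from camera to world coordinates); the wrist camera has in their place "hand_eye" (4x4, takes a point from camera to tool coordinates, whose origin is the TCP and whose axes are the tool frame's). Camera axes: x right, y down, z forward; pixel columns grow to the right and rows downward; lengths in m; the calibration is good to about 2 mm. A picture is of the moment at which its call begins: read the wrist's pose just before it.
- hand_in(): hands the job in, once; it reports no verdict.
The state is a dict: "time_s": time; "joint_positions": joint angles; "qvel": joint speeds; "tau": joint torques, N m; "position": TCP position; "tcp_rot": TCP orientation; "force": force on the tool from outside, world axes, zero at the start; "moment": the same for the moment, N m; "opening": opening from 0.0 (shut) to 1.0 (fully open).
Only numpy, scipy, OpenCV 4.12 (cv2) and the standard library are available. Lean on these libraries where they do the work, as an engineer would, in place of code of your own. Each camera call takes 0.05 s, during which the arm holds its last target. There are 200 camera calls.

TASK

One vial in the blue capping block has a snap cap standing proud on its stopper. Place the seating tool squarely over the cap while the vial stands in the block and press until it clicks fully home, then stand the tool upright back in its steel dish and stand the capped vial upright in the free end of the steel tray beside the finished ones. Handle the vial by its glass, not by the cap, and keep all the vials upright; leave the other vials where they stand.

Things in the scene. Friction and masses are not known exactly. Their poses are not given: they have to be found in the camera images.
- vial_mid (a point): The vial to be capped: loose, clear glass, white label with teal band, in one of the block's two pockets, the only one there with a cap on it. Body 36 mm wide up to 51 mm above its underside, then neck, 21 mm flange and grey stopper at 76 mm; 70 g. Point: on its axis, 38 mm above its underside; z up along it. The pocket hides its lowest 18 mm: grip the glass 30 to 50 mm above the underside.
- cap_top (a point): Loose snap cap: white, orange disc on top, four orange spring claws in its slotted skirt; 27 mm wide, 18.5 mm tall, 22 g. Point: centre of its top face; z up. It starts perched on the stopper, about 48 mm above vial_mid; fully home it is 41.5 mm above vial_mid. It resists with about 8 to 15 N until the claws snap under the flange, then sits hard on the stopper.
- waiting_vial_mid (a point): A like vial with its bare grey stopper and no cap yet, loose, in the block's other pocket; it stays there. Point on its axis, 38 mm above its underside.
- block: Fixed blue capping block, 66 x 160 x 30 mm, on a steel base plate 84 x 178 x 6 mm; two round pockets 39 mm wide and 18 mm deep at 40 mm either way from its middle along its y; the vials' undersides are 12 mm above the worktop in it. Origin: centre of its underside; x across it, y along the row of pockets, z up.
- tool_grip (a point): Seating tool, loose, 160 g, 80 mm tall, upright in the dish: white flared bell 42 mm wide at the foot, black ribbed waist 24 mm wide from 27 to 62 mm above the foot, dark blue knob 31 mm wide on top. The recess in the foot is 5.5 mm deep, 31 mm wide (mouth 36 mm); its flat ceiling presses the cap. Point: on the axis, mid-waist, 45 mm above the foot, 39.5 mm above the recess's ceiling; z up.
- dish: Fixed round steel dish, 71 mm wide at the rim, 11 mm tall, inner floor about 62 mm wide and 2.5 mm above the worktop, the tool's place. Origin: centre of its underside.
- tray: Fixed steel tray, 90 x 155 x 25 mm, inner floor 2 mm above the worktop. Origin: centre of its underside; y along its length: the two finished vials stand at y = -54 and -14 mm, the end at +y is free.
- tray_free (a point): Middle of the free part of the tray's floor (38 mm from the tray's origin along its +y), 2 mm above the worktop; x and y as the tray's.
- done_vial0_mid (a point): Finished vial with its cap home, loose, 36 mm wide, 79.5 mm tall, in the tray at its -y end. Point on its axis, 38 mm above its underside.
- done_vial1_mid (a point): The second finished vial, alike, near the tray's middle. Point on its axis, 38 mm above its underside.

How it is judged:
By the outcome, as a careful person would: the job done as asked, in the order asked, and still so for the second after the job is handed in, with the robot touching nothing.
It also fails if it takes over 58 s, if anything falls off the work surface, if the arm or the gripper's body presses on something with over 40 N, if the wrist force passes 120 N, or if a joint passes its speed limit or range.

## Working session

There is one attempt and no reset: what is moved stays moved. The work goes in short steps, Python scripts to look and compute and a tool call to move; the robot and the scene stay as the last step left them, time stands still between calls to the robot, and variables do not carry over. Pictures are saved under pics/ and viewed, about 8 in all and at most 12, crops included, and the job is handed in when it is done.

Besides the shell and the picture viewer there is one more tool, called after "Call:" as a command line: name --argument value ..., lists and objects as JSON in quotes. play_rows: Moves the arm, as the interface text tells. Its arguments: {"type":"object","properties":{"commands":{"type":"array"},"gripper":{"type":"number"}},"required":["commands"]}

```bash
mkdir -p pics; ls; python3 - <<'E'
from rig import *
import cv2,numpy as np
s=read_state();print({k:np.round(s[k],3).tolist() for k in s})
for n in("scene","top"):
    c=capture(n);np.savez(n+'.npz',**c);cv2.imwrite(f'pics/{n}0.png',c['frame'][...,::-1]);print(n,c['mtx'].round(1).tolist(),c['cam_to_world'].round(3).tolist())
E
```

```text
pics
{'time_s': 0.0, 'joint_positions': [-76.802, 30.278, 82.155, -0.003, 67.69, -10.226], 'qvel': [0.084, -0.012, -0.03, 0.038, 0.057, 0.044], 'tau': [-0.001, -44.004, -17.659, 0.063, 0.058, -0.0], 'position': [0.248, -0.573, 0.247], 'tcp_rot': [[0.398, -0.001, 0.918], [-0.918, 0.002, 0.398], [-0.002, -1.0, 0.0]], 'force': [-0.156, -0.193, -0.01], 'moment': [0.018, 0.02, -0.013], 'opening': 0.998}
scene [[411.7, 0.0, 315.8], [0.0, 411.7, 200.4], [0.0, 0.0, 1.0]] [[-0.446, -0.624, 0.642, -0.144], [-0.895, 0.302, -0.328, 0.339], [0.011, -0.721, -0.693, 0.818], [0.0, 0.0, 0.0, 1.0]]
top [[400.7, 0.0, 320.9], [0.0, 400.7, 197.3], [0.0, 0.0, 1.0]] [[0.028, -0.993, 0.112, 0.445], [-1.0, -0.028, -0.002, 0.012], [0.005, -0.112, -0.994, 0.939], [0.0, 0.0, 0.0, 1.0]]
```

View pics/scene0.png

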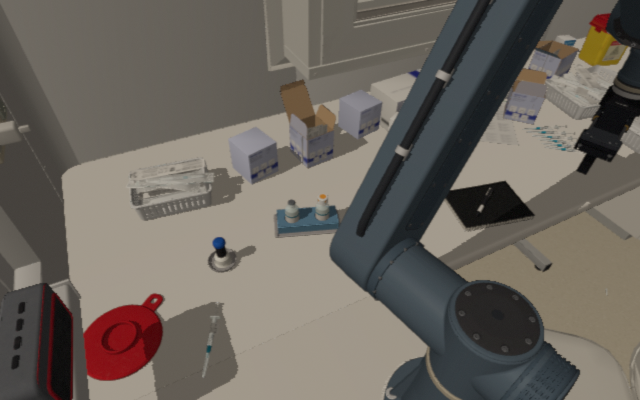

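View pics/top0.png

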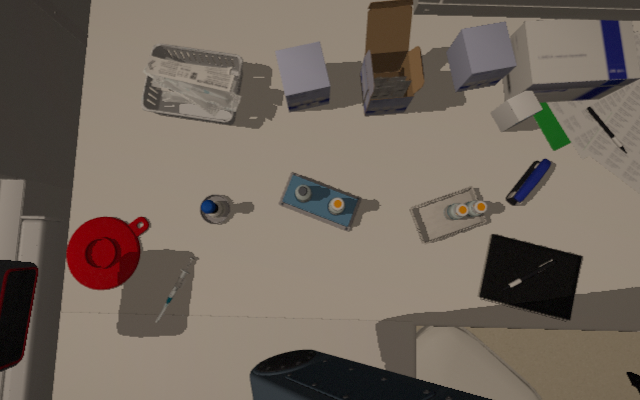

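```bash
cat > h.py <<'E'
import numpy as np,cv2
def ray(c,u,v,z,T=None):
    T=c['cam_to_world'] if T is None else T
    d=T[:3,:3]@np.linalg.inv(c['mtx'])@[u,v,1];o=T[:3,3];return o+d*(z-o[2])/d[2]
def cloud(c,T=None):
    T=c['cam_to_world'] if T is None else T
    v,u=np.mgrid[:400,:640];d=c['depth'];p=np.stack([u,v,np.ones_like(u)],-1)@np.linalg.inv(c['mtx']).T*d[...,None]
    return p@T[:3,:3].T+T[:3,3]
def blobs(mask,amin=12):
    n,l,s,c=cv2.connectedComponentsWithStats(mask.astype(np.uint8));return [(c[i].round(1).tolist(),int(s[i,4]),s[i,:4].tolist()) for i in range(1,n) if s[i,4]>=amin]
def hsv(c): return cv2.cvtColor(c['frame'],cv2.COLOR_RGB2HSV)
E
python3 - <<'E'
from h import *
for n in('top','scene'):
    c=dict(np.load(n+'.npz'));h=hsv(c);P=cloud(c)
    org=(h[...,0]>8)&(h[...,0]<25)&(h[...,1]>150)&(h[...,2]>150)
    for b in blobs(org,6):
        (u,v)=b[0];print(n,'org',b,P[int(v+.5),int(u+.5)].round(3),[ray(c,u,v,z)[:2].round(4).tolist() for z in(.098,.0815)])
    blu=(h[...,0]>105)&(h[...,0]<125)&(h[...,1]>170)&(h[...,2]>40)
    for b in blobs(blu,25):
        (u,v)=b[0];print(n,'knob',b,P[int(v+.5),int(u+.5)].round(3),ray(c,u,v,.075).round(4))
    if n=='top':
        for nm,(a,b,x,y),z0,z1 in(('block',(270,380,160,240),.024,.034),('tray',(400,500,180,250),.018,.03),('dish',(190,245,185,235),.006,.02)):
            m=np.zeros((400,640),bool);m[x:y,a:b]=1;m&=(P[...,2]>z0)&(P[...,2]<z1)
            q=P[m][:,:2].astype(np.float32);r=cv2.minAreaRect(q);print(nm,len(q),r,np.percentile(P[m][:,2],[10,50,90]))
        for (u,v) in((303,190),(337,205),(461,210),(481,207),(210,207)):print(u,v,P[v-2:v+3,u-2:u+3].reshape(-1,3).mean(0).round(4))
E
```

```text
top org ([337.3, 203.3], 46, [334, 200, 8, 8]) [ 0.529 -0.023  0.097] [[0.528, -0.0239], [0.5297, -0.0246]]
top org ([480.9, 206.3], 45, [478, 203, 7, 8]) [ 0.533 -0.335  0.079] [[0.5303, -0.3272], [0.532, -0.3339]]
top org ([462.4, 209.4], 44, [459, 206, 8, 8]) [ 0.525 -0.293  0.081] [[0.5226, -0.288], [0.5242, -0.2939]]
top knob ([612.4, 41.9], 606, [602, 21, 22, 44]) [ 0.888 -0.601  0.129] [ 0.9175 -0.6428  0.075 ]
top knob ([616.5, 66.2], 38, [609, 65, 16, 4]) [ 0.835 -0.609  0.129] [ 0.8599 -0.649   0.075 ]
top knob ([617.8, 75.1], 67, [610, 73, 16, 5]) [ 0.815 -0.61   0.129] [ 0.8389 -0.6508  0.075 ]
top knob ([532.6, 179.4], 433, [514, 159, 36, 42]) [ 0.601 -0.466  0.048] [ 0.595  -0.4507  0.075 ]
top knob ([207.7, 206.2], 140, [201, 200, 14, 13]) [0.445 0.012 0.939] [0.516  0.2551 0.075 ]
block 1552 ((0.5409454107284546, 0.014286324381828308), (0.16042235493659973, 0.06694942712783813), 70.38497924804688) [0.02749811 0.02963952 0.03156052]
tray 363 ((0.5164054036140442, -0.28040575981140137), (0.09026862680912018, 0.1565396785736084), 20.765972137451172) [0.02062259 0.02358922 0.02615478]
dish 140 ((0.5154059529304504, 0.2583678066730499), (0.06983109563589096, 0.06830953806638718), 48.21910858154297) [0.0068714  0.00998377 0.01430834]
303 190 [0.5555 0.0498 0.0878]
337 205 [ 0.5244 -0.0234  0.0976]
461 210 [ 0.5228 -0.2911  0.081 ]
481 207 [ 0.5305 -0.3342  0.0812]
210 207 [0.5111 0.2389 0.1147]
scene org ([322.5, 196.0], 14, [320, 195, 6, 3]) [ 0.53  -0.025  0.097] [[0.5305, -0.0236], [0.5459, -0.032]]
scene knob ([218.7, 242.9], 92, [214, 238, 10, 11]) [0.51  0.257 0.081] [0.5152 0.2571 0.075 ]
```

Call:
play_rows --commands '[[[0.025,0.045,0],[0,0,0.1524]],[[0.05,0.09,0],[0,0,0.3048]],[[0.075,0.135,0],[0,0,0.4572]],[[0.1,0.18,0],[0,0,0.6096]],[[0.125,0.225,0],[0,0,0.762]],[[0.15,0.27,0],[0,0,0.9144]],[[0.175,0.315,0],[0,0,1.0668]],[[0.2,0.36,0],[0,0,1.2192]],[[0.225,0.405,0],[0,0,1.3716]],[[0.25,0.45,0],[0,0,1.524]]]'

```text
time_s: 1.35
position: [0.4989, -0.1218, 0.2473]
tcp_rot: [[0.933, -0.0, -0.359], [0.359, 0.0, 0.933], [-0.0, -1.0, 0.0]]
force: [0.7, -0.8, -1.1]
opening: 1.004
```

Call:
play_rows --commands '[[[0.0025,0.055,0],[0,0,0]],[[0.005,0.11,0],[0,0,0]],[[0.0075,0.165,0],[0,0,0]],[[0.01,0.22,0],[0,0,0]],[[0.0125,0.275,0],[0,0,0]],[[0.015,0.33,-0.02],[0,0,0]],[[0.0175,0.3805,-0.05],[0,0,0]],[[0.0175,0.3805,-0.068],[0,0,0]],[[0.0175,0.3805,-0.068],[0,0,0]]]'

```text
time_s: 2.48
position: [0.5143, 0.2573, 0.1776]
tcp_rot: [[0.935, -0.005, -0.356], [0.356, -0.001, 0.935], [-0.005, -1.0, 0.0]]
force: [0.6, -0.5, -0.2]
opening: 0.997
```

```bash
cat > w.py <<'E'
from rig import *
from h import *
def wrist(name):
    s=read_state();c=capture('wrist');T=np.eye(4);T[:3,:3]=s['tcp_rot'];T[:3,3]=s['position'];T=T@c['hand_eye']
    cv2.imwrite(f'pics/{name}.png',c['frame'][...,::-1]);np.savez(name+'.npz',T=T,**c);return s,c,T
E
python3 - <<'E'
from w import *
s,c,T=wrist('w1');print(s['position'],c['mtx'][0],c['hand_eye'].round(3).tolist())
h=hsv(c);P=cloud(c,T)
for b in blobs((h[...,0]>105)&(h[...,0]<125)&(h[...,1]>150)&(h[...,2]>30),80):
    u,v=b[0];print(b,ray(c,u,v,.075,T),P[int(v),int(u)])
m=(P[...,2]>.07)&(P[...,2]<.09)&(c['depth']>.05);q=P[m];print(len(q),cv2.minAreaRect(q[:,:2].astype(np.float32)) if len(q) else 0,q[:,2].max() if len(q) else 0)
E
```

```text
[0.51429456 0.25730061 0.17763058] [295.14010634   0.         313.86943895] [[1.0, -0.0, 0.001, -0.0], [-0.001, -0.29, 0.957, -0.138], [0.0, -0.957, -0.29, 0.08], [0.0, 0.0, 0.0, 1.0]]
([319.0, 203.3], 440, [307, 192, 25, 26]) [0.51735474 0.2609627  0.075     ] [0.51637081 0.26326069 0.08190529]
2767 ((0.6580772995948792, 0.3005800247192383), (0.3230312466621399, 0.0610034316778183), 10.678523063659668) 0.08997345886779021
```

View pics/w1.png

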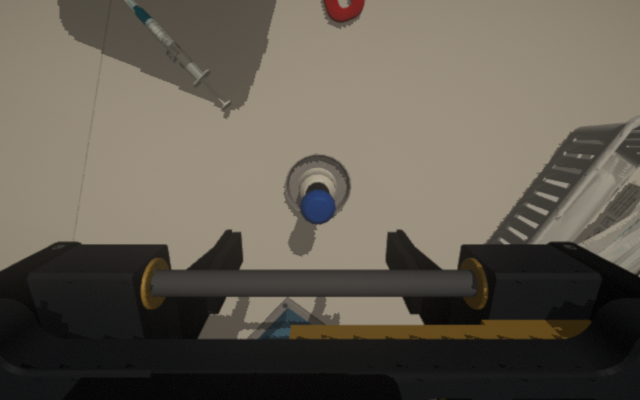

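```bash
python3 - <<'E'
from h import *
c=dict(np.load('w1.npz'));T=c['T'];P=cloud(c,T);h=hsv(c)
m=(h[...,0]>105)&(h[...,0]<125)&(h[...,1]>130)&(P[...,2]>.05)&(P[...,2]<.1);m[:150]=0;m[230:]=0
q=P[m];print(len(q),np.percentile(q[:,2],[1,50,90,99]));R=T[:3,:3]
print(cv2.minEnclosingCircle(q[:,:2].astype(np.float32)))
t=q[q[:,2]>np.percentile(q[:,2],99)-.004];print(len(t),t.mean(0),cv2.minEnclosingCircle(t[:,:2].astype(np.float32)))
# dish rim & bell
for lo,hi in((.006,.014),(.015,.03)):
    k=(P[...,2]>lo)&(P[...,2]<hi);k[:140]=0;k[225:]=0;k[:,:280]=0;k[:,355:]=0
    p=P[k][:,:2].astype(np.float32);print(lo,len(p),cv2.minEnclosingCircle(p))
E
```

```text
762 [0.07426978 0.08167631 0.08290899 0.08358223]
((0.516742467880249, 0.260227769613266), 0.0135186817497015)
593 [0.51676745 0.25876573 0.08189602] ((0.5170032382011414, 0.2585117518901825), 0.012594982050359249)
0.006 550 ((0.516940176486969, 0.2589028477668762), 0.03541415557265282)
0.015 398 ((0.516810417175293, 0.25714993476867676), 0.018513910472393036)
```

Call:
play_rows --commands '[[[0.0007,0.0009,-0.04],[0,0,0]],[[0.0007,0.0009,-0.08],[0,0,0]],[[0.0007,0.0009,-0.11],[0,0,0]],[[0.0007,0.0009,-0.1255],[0,0,0]],[[0.0007,0.0009,-0.1255],[0,0,0]],[[0.0007,0.0009,-0.1255],[0,0,0]]]'

```text
time_s: 3.28
position: [0.5178, 0.258, 0.0554]
tcp_rot: [[0.935, 0.003, -0.354], [0.354, 0.001, 0.935], [0.003, -1.0, -0.0]]
force: [0.1, 0.5, 0.4]
opening: 1.001
```

Call:
play_rows --commands '[[[0,0,0],[0,0,0]],[[0,0,0],[0,0,0]],[[0,0,0],[0,0,0]],[[0,0,0],[0,0,0]],[[0,0,0],[0,0,0]],[[0,0,0],[0,0,0]]]' --gripper 0.015

```text
time_s: 4.03
position: [0.5166, 0.2579, 0.054]
tcp_rot: [[0.935, -0.0, -0.354], [0.354, -0.0, 0.935], [-0.0, -1.0, 0.0]]
force: [0.3, -1.1, 0.4]
opening: 0.401
```

Call:
play_rows --commands '[[[0,0,0],[0,0,0]],[[0,0,0],[0,0,0]],[[0,0,0],[0,0,0]],[[0,0,0],[0,0,0]]]'

```text
time_s: 4.53
position: [0.5167, 0.258, 0.054]
tcp_rot: [[0.935, 0.0, -0.354], [0.354, 0.0, 0.935], [0.0, -1.0, 0.0]]
force: [0.9, 0.5, -0.9]
opening: 0.336
```

Call:
play_rows --commands '[[[0,0,0],[0,0,0]],[[0,0,0],[0,0,0]],[[0,0,0],[0,0,0]]]'

```text
time_s: 4.9
position: [0.5166, 0.2579, 0.054]
tcp_rot: [[0.935, -0.0, -0.354], [0.354, -0.0, 0.935], [-0.0, -1.0, 0.0]]
force: [1.3, 0.5, -1.4]
opening: 0.332
```

```bash
python3 - <<'E'
from w import *
s,c,T=wrist('w2');print(s['opening'],s['position'],s['force'],s['moment'])
cv2.imwrite('pics/w2c.png',cv2.resize(c['frame'][150:340,200:440,::-1],None,fx=3,fy=3))
E
```

```text
0.3316132050106925 [0.51660743 0.25791927 0.05402255] [ 1.2500356   0.47580804 -1.37231895] [ 0.04845064 -0.1834657   0.01747103]
```

View pics/w2c.png

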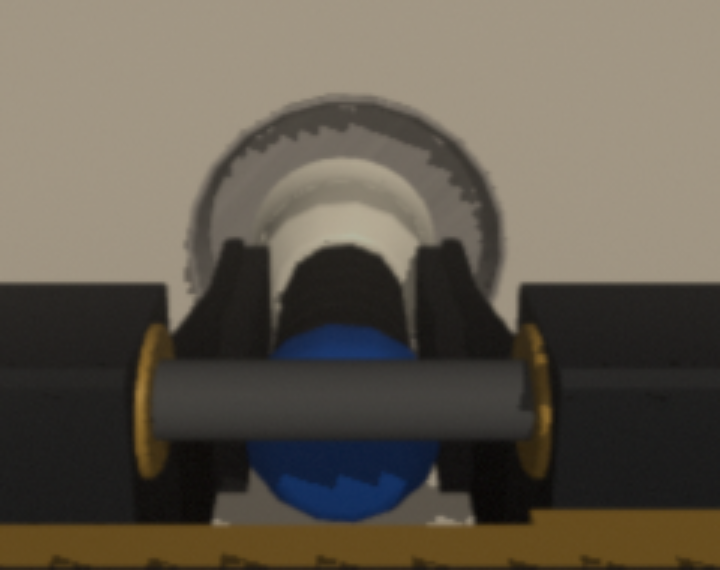

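Call:
play_rows --commands '[[[0,0,0],[0,0,0]],[[0,0,0],[0,0,0]],[[0,0,0],[0,0,0]],[[0,0,-0.0025],[0,0,0]],[[0,0,-0.0025],[0,0,0]]]' --gripper 0.038

```text
time_s: 5.58
position: [0.5165, 0.2579, 0.0513]
tcp_rot: [[0.935, -0.001, -0.354], [0.354, -0.0, 0.935], [-0.001, -1.0, 0.0]]
force: [0.4, -0.6, 0.5]
opening: 0.437
```

Call:
play_rows --commands '[[[0,0,0],[0,0,0]],[[0,0,0],[0,0,0]],[[0,0,0],[0,0,0]],[[0,0,0],[0,0,0]],[[0,0,0],[0,0,0]]]' --gripper 0.01

```text
time_s: 6.2
position: [0.5166, 0.2579, 0.0515]
tcp_rot: [[0.935, -0.0, -0.354], [0.354, -0.0, 0.935], [-0.0, -1.0, 0.0]]
force: [0.7, 0.4, -0.4]
opening: 0.335
```

```bash
python3 - <<'E'
from w import *
s,c,T=wrist('w3');print(s['opening']*87,s['position'],s['force'],s['moment'])
cv2.imwrite('pics/w3c.png',cv2.resize(c['frame'][150:340,200:440,::-1],None,fx=3,fy=3))
E
```

```text
29.12008399886561 [0.51664126 0.2579224  0.05149516] [ 0.66878552  0.38845021 -0.36325311] [ 0.02458618 -0.14640026 -0.01088506]
```

View pics/w3c.png

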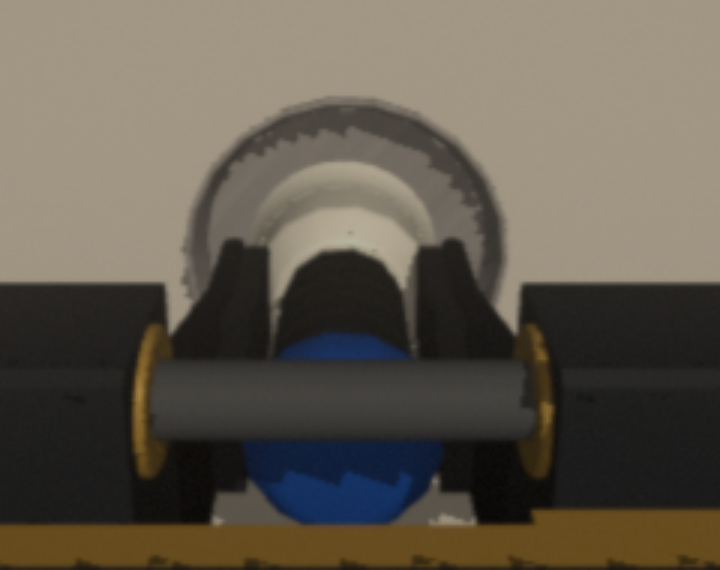

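```bash
python3 - <<'E'
from h import *
for n in('w1','w2','w3'):
    c=dict(np.load(n+'.npz'));T=c['T'];P=cloud(c,T);h=hsv(c)
    m=(h[...,0]>105)&(h[...,0]<125)&(h[...,1]>130)&(P[...,2]>.04)&(P[...,2]<.12);m[:150]=0;m[325:]=0;m[:,:270]=0;m[:,:360]&=True
    q=P[m];print(n,len(q),np.percentile(q[:,2],[1,50,90,98]).round(4))
    if n=='w1':continue
    # inner surfaces: tool-frame profile of rows
    s=T@np.linalg.inv(c['hand_eye']);Q=(P-s[:3,3])@s[:3,:3]
    for v in(232,236,240,244,250,256,262,300,308,312):
        print(v,[(u,*(Q[v,u]*1000).round(0).astype(int).tolist()) for u in(278,284,288,292,296,314,332,336,340,344,350)])
E
```

```text
w1 762 [0.0743 0.0817 0.0829 0.0834]
w2 1668 [0.0697 0.0819 0.083  0.1111]
232 [(278, -21, 20, 12), (284, -18, 24, 10), (288, -15, 25, 10), (292, -13, 28, 8), (296, -11, 26, 9), (314, 0, 22, 11), (332, 11, 26, 9), (336, 14, 28, 8), (340, 16, 23, 10), (344, 18, 23, 10), (350, 21, 20, 11)]
236 [(278, -20, 14, 12), (284, -17, 17, 10), (288, -15, 18, 10), (292, -13, 27, 6), (296, -11, 25, 7), (314, 0, 17, 11), (332, 11, 25, 7), (336, 14, 26, 6), (340, 15, 18, 10), (344, 17, 18, 10), (350, 20, 15, 11)]
240 [(278, -19, 10, 11), (284, -16, 12, 10), (288, -15, 16, 9), (292, -13, 25, 4), (296, -10, 24, 5), (314, 0, 11, 11), (332, 11, 24, 5), (336, 14, 26, 4), (340, 15, 12, 10), (344, 17, 12, 10), (350, 20, 9, 12)]
244 [(278, -19, 8, 10), (284, -16, 8, 10), (288, -15, 16, 6), (292, -13, 24, 2), (296, -10, 18, 5), (314, 0, 6, 11), (332, 11, 20, 4), (336, 14, 25, 2), (340, 15, 10, 9), (344, 16, 7, 10), (350, 19, 5, 11)]
250 [(278, -18, 0, 10), (284, -15, 1, 10), (288, -15, 14, 3), (292, -13, 25, -2), (296, -9, 6, 7), (314, 0, -1, 11), (332, 10, 12, 4), (336, 14, 25, -2), (340, 14, 8, 6), (344, 1
[... 2610 characters left out ...]
 15, -4, 6), (350, 17, -12, 10)]
300 [(278, -16, -26, -1), (284, -13, -28, 1), (288, -11, -30, 2), (292, -9, -31, 2), (296, -7, -31, 2), (314, 0, -31, 3), (332, 8, -31, 3), (336, 9, -31, 2), (340, 11, -28, 1), (344, 13, -27, 0), (350, 16, -24, -2)]
308 [(278, -16, -26, -5), (284, -13, -27, -4), (288, -11, -29, -3), (292, -9, -31, -2), (296, -7, -31, -1), (314, 0, -32, -1), (332, 8, -30, -2), (336, 10, -31, -1), (340, 11, -29, -2), (344, 14, -25, -6), (350, 16, -25, -6)]
312 [(278, -16, -26, -7), (284, -22, 51, -67), (288, -11, -29, -5), (292, -9, -31, -3), (296, -8, -29, -4), (314, 0, -32, -3), (332, 8, -31, -3), (336, 10, -31, -3), (340, 12, -28, -5), (344, 23, 51, -67), (350, 16, -25, -8)]
```

Call:
play_rows --commands '[[[0,0,0],[0,0,0]],[[0,0,0],[0,0,0]],[[0,0,0.0025],[0,0,0]],[[0,0,0.005],[0,0,0]],[[0,0,0.005],[0,0,0]]]' --gripper 0.038

```text
time_s: 6.88
position: [0.5169, 0.258, 0.0569]
tcp_rot: [[0.935, 0.001, -0.354], [0.354, 0.0, 0.935], [0.001, -1.0, -0.0]]
force: [-0.3, -0.2, 1.3]
opening: 0.437
```

Call:
play_rows --commands '[[[0,0,0],[0,0,0]],[[0,0,0],[0,0,0]],[[0,0,0],[0,0,0]],[[0,0,0],[0,0,0]],[[0,0,0],[0,0,0]],[[0,0,0],[0,0,0]]]' --gripper 0.01

```text
time_s: 7.62
position: [0.5166, 0.2579, 0.0566]
tcp_rot: [[0.935, -0.0, -0.354], [0.354, 0.0, 0.935], [-0.0, -1.0, 0.0]]
force: [0.2, 0.3, 0.8]
opening: 0.333
```

Call:
play_rows --commands '[[[0,0,0],[0,0,0]],[[0,0,0],[0,0,0]],[[0,0,-0.003],[0,0,0]],[[0,0,-0.0055],[0,0,0]],[[0,0,-0.0055],[0,0,0]]]' --gripper 0.038

```text
time_s: 8.25
position: [0.5164, 0.2578, 0.0507]
tcp_rot: [[0.935, -0.001, -0.354], [0.354, -0.0, 0.935], [-0.001, -1.0, 0.0]]
force: [0.0, -0.3, 0.3]
opening: 0.434
```

Call:
play_rows --commands '[[[0,0,0],[0,0,0]],[[0,0,0],[0,0,0]],[[0,0,0],[0,0,0]],[[0,0,0],[0,0,0]],[[0,0,0],[0,0,0]],[[0,0,0],[0,0,0]]]' --gripper 0.005

```text
time_s: 9.0
position: [0.5167, 0.2579, 0.051]
tcp_rot: [[0.935, -0.0, -0.354], [0.354, 0.0, 0.935], [0.0, -1.0, 0.0]]
force: [-0.3, 0.3, -0.5]
opening: 0.338
```

Call:
play_rows --commands '[[[0,0,0.004],[0,0,0]],[[0,0,0.008],[0,0,0]],[[0,0,0.02],[0,0,0]],[[0,0,0.05],[0,0,0]],[[0,0,0.08],[0,0,0]],[[0,0,0.1],[0,0,0]],[[0,0,0.1],[0,0,0]],[[0,0,0.1],[0,0,0]]]'

```text
time_s: 10.0
position: [0.5161, 0.2578, 0.1508]
tcp_rot: [[0.935, -0.001, -0.354], [0.354, -0.0, 0.935], [-0.001, -1.0, 0.0]]
force: [-0.5, 0.6, -2.4]
opening: 0.336
```

```bash
python3 - <<'E'
from w import *
s,c,T=wrist('w4');print(s['opening']*87,s['position'],s['force'],s['moment'])
P=cloud(c,T);S=T@np.linalg.inv(c['hand_eye']);Q=(P-S[:3,3])@S[:3,:3]*1000;h=hsv(c)
wh=(h[...,1]<70)&(h[...,2]>110)&(abs(Q[...,0])<26)&(abs(Q[...,2])<26)&(Q[...,1]>15)&(Q[...,1]<60)
q=Q[wh]
for lo in range(20,56,4):
    k=q[(q[:,1]>=lo)&(q[:,1]<lo+4)]
    if len(k)>4:print(lo,len(k),'x',k[:,0].min().round(1),k[:,0].max().round(1),'z',k[:,2].min().round(1),k[:,2].max().round(1))
cv2.imwrite('pics/w4c.png',cv2.resize(c['frame'][100:340,180:460,::-1],None,fx=2.5,fy=2.5))
E
```

```text
29.264643081294057 [0.51607102 0.25775008 0.1507575 ] [-0.51287019  0.58894064 -2.40351239] [-0.00314899 -0.13433539  0.0002416 ]
20 453 x -23.6 19.7 z -9.7 15.7
24 346 x -22.4 21.1 z 5.2 17.3
28 115 x -13.1 15.6 z 8.8 17.5
32 98 x -11.6 15.9 z 7.8 17.4
36 114 x -14.5 17.1 z 4.6 17.8
40 98 x -15.4 17.3 z 5.3 17.8
44 357 x -20.8 20.0 z 0.2 19.9
48 42 x -20.0 20.8 z -0.1 19.5
```

View pics/w4c.png

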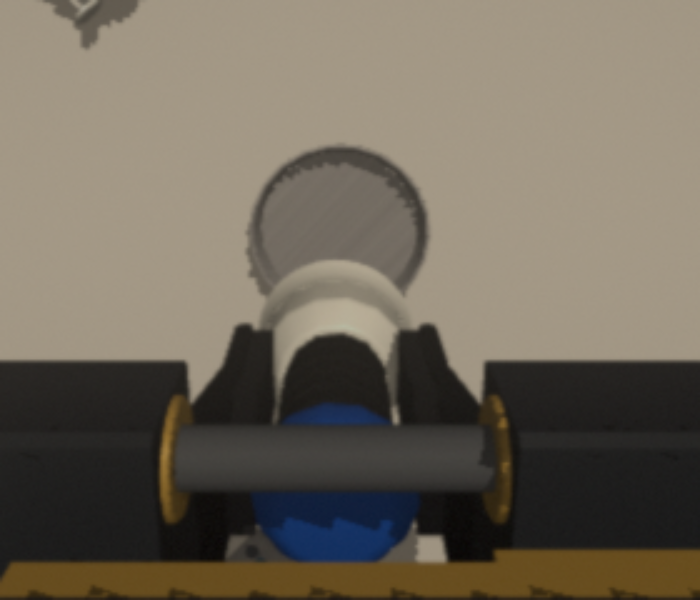

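Call:
play_rows --commands '[[[0.002,-0.02,0.015],[0,0,0]],[[0.008,-0.065,0.0285],[0,0,0]],[[0.014,-0.12,0.0285],[0,0,0]],[[0.021,-0.175,0.0285],[0,0,0]],[[0.028,-0.23,0.0285],[0,0,0]],[[0.034,-0.285,0.0285],[0,0,0]],[[0.04,-0.335,0.0285],[0,0,0]],[[0.044,-0.366,0.0285],[0,0,0]],[[0.044,-0.366,0.0285],[0,0,0]],[[0.044,-0.366,0.0285],[0,0,0]]]'

```text
time_s: 11.3
position: [0.5598, -0.1082, 0.1794]
tcp_rot: [[0.936, -0.001, -0.353], [0.353, 0.001, 0.936], [-0.001, -1.0, 0.001]]
force: [-0.3, -0.2, -1.0]
opening: 0.338
```

```bash
python3 - <<'E'
from w import *
s,c,T=wrist('w5');print(s['opening']*87,s['position'],s['force'],s['moment'])
P=cloud(c,T);h=hsv(c)
org=(h[...,0]>8)&(h[...,0]<25)&(h[...,1]>150)&(h[...,2]>150);org[300:]=0
for b in blobs(org,20):
    u,v=b[0];print(b,P[int(v+.5),int(u+.5)].round(4),ray(c,u,v,.098,T).round(4))
cap=(P[...,2]>.093)&(P[...,2]<.103);cap[260:]=0
for b in blobs(cap,50):
    u,v=b[0];print('cap',b,ray(c,u,v,.098,T).round(4))
    l=cv2.connectedComponents(cap.astype(np.uint8))[1];q=P[l==l[int(v),int(u)]];print(cv2.minEnclosingCircle(q[:,:2].astype(np.float32)),np.percentile(q[:,2],[5,50,95]))
m=(P[...,2]>.025)&(P[...,2]<.0325);m[260:]=0;q=P[m][:,:2].astype(np.float32);print('block',len(q),cv2.minAreaRect(q))
E
```

```text
29.3920820979345 [ 0.55977295 -0.10817671  0.17936108] [-0.25475887 -0.23680259 -1.01410849] [ 0.01095074 -0.07611265 -0.02084399]
([315.6, 92.3], 482, [304, 80, 24, 26]) [ 0.5291 -0.0224  0.0984] [ 0.5289 -0.0227  0.098 ]
cap ([315.2, 92.0], 1236, [296, 72, 39, 41]) [ 0.5286 -0.0226  0.098 ]
((0.5285750031471252, -0.02274135872721672), 0.01371612399816513) [0.09679111 0.09810104 0.09927395]
cap ([635.3, 176.4], 214, [627, 155, 13, 34]) [0.7772 0.0068 0.098 ]
((0.7779969573020935, 0.010705642402172089), 0.012274876236915588) [0.09323846 0.09591234 0.10020601]
block 9982 ((0.6363919973373413, -0.032051533460617065), (0.31040409207344055, 0.2463139146566391), 17.55198097229004)
```

View pics/w5.png

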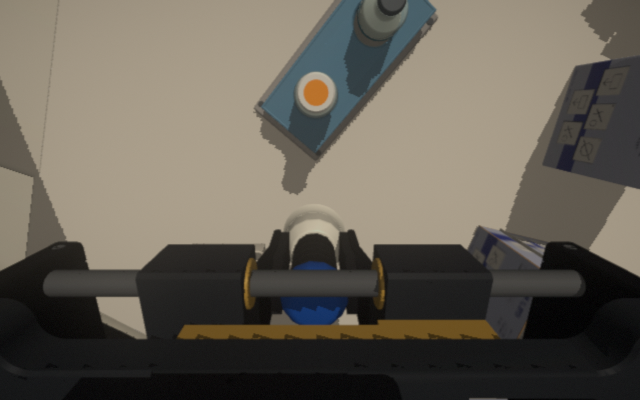

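Call:
play_rows --commands '[[[-0.008,0.02,0],[0,0,0]],[[-0.02,0.052,0],[0,0,0]],[[-0.028,0.078,0],[0,0,0]],[[-0.0316,0.0857,-0.005],[0,0,0]],[[-0.0316,0.0857,-0.015],[0,0,0]],[[-0.0316,0.0857,-0.025],[0,0,0]],[[-0.0316,0.0857,-0.029],[0,0,0]],[[-0.0316,0.0857,-0.029],[0,0,0]],[[-0.0316,0.0857,-0.029],[0,0,0]]]'

```text
time_s: 12.48
position: [0.5294, -0.0228, 0.1506]
tcp_rot: [[0.935, 0.0, -0.354], [0.354, -0.0, 0.935], [0.0, -1.0, -0.0]]
force: [0.1, 0.6, -2.3]
opening: 0.34
```

```bash
python3 - <<'E'
from w import *
s,c,T=wrist('w6');print(s['opening']*87,s['position'],s['force'],s['moment'])
P=cloud(c,T);S=T@np.linalg.inv(c['hand_eye']);Q=(P-S[:3,3])@S[:3,:3]*1000;h=hsv(c)
f=capture('scene');np.savez('s6.npz',**f)
a=cv2.resize(f['frame'][130:250,260:400,::-1],None,fx=4,fy=4,interpolation=cv2.INTER_CUBIC)
cv2.imwrite('pics/s6.png',a)
E
```

```text
29.537161635420738 [ 0.52936252 -0.02282857  0.15058696] [ 0.12979873  0.55491689 -2.2694565 ] [-0.02738875 -0.14344582 -0.02659501]
```

View pics/s6.png

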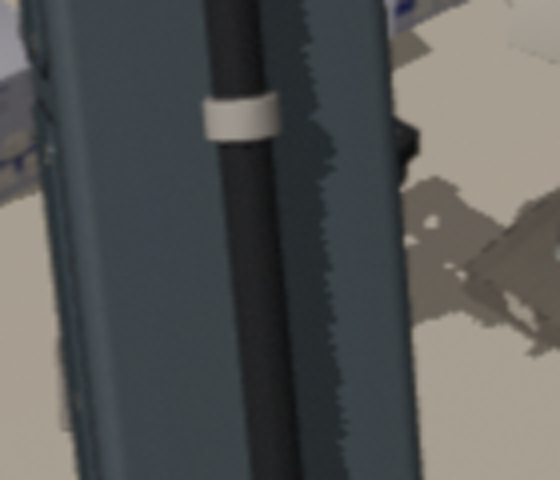

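Call:
play_rows --commands '[[[-0.0003,0,-0.003],[0,0,0]],[[-0.0003,0,-0.006],[0,0,0]],[[-0.0003,0,-0.008],[0,0,0]],[[-0.0003,0,-0.009],[0,0,0]],[[-0.0003,0,-0.01],[0,0,0]],[[-0.0003,0,-0.011],[0,0,0]],[[-0.0003,0,-0.011],[0,0,0]]]'

```text
time_s: 13.45
position: [0.5289, -0.0224, 0.1398]
tcp_rot: [[0.935, 0.0, -0.354], [0.354, -0.0, 0.935], [0.0, -1.0, -0.0]]
force: [-0.3, 0.0, 0.6]
opening: 0.343
```

Call:
play_rows --commands '[[[0,0,-0.001],[0,0,0]],[[0,0,-0.002],[0,0,0]],[[0,0,-0.003],[0,0,0]],[[0,0,-0.003],[0,0,0]]]'

```text
time_s: 13.95
position: [0.5284, -0.0223, 0.136]
tcp_rot: [[0.935, -0.001, -0.354], [0.354, 0.0, 0.935], [-0.001, -1.0, 0.001]]
force: [-0.2, -0.5, -1.5]
opening: 0.341
```

Call:
play_rows --commands '[[[0,0,-0.001],[0,0,0]],[[0,0,-0.002],[0,0,0]],[[0,0,-0.002],[0,0,0]]]'

```text
time_s: 14.32
position: [0.5287, -0.0224, 0.1345]
tcp_rot: [[0.935, -0.0, -0.354], [0.354, 0.0, 0.935], [-0.0, -1.0, 0.0]]
force: [-0.1, 0.1, -0.9]
opening: 0.341
```

```bash
python3 - <<'E'
from w import *
s,c,T=wrist('w7');print(s['position'],s['force'],s['moment'])
for n in('w4','w6','w7'):
    c=dict(np.load(n+'.npz'));T=c['T'];P=cloud(c,T);S=T@np.linalg.inv(c['hand_eye']);Q=(P-S[:3,3])@S[:3,:3]*1000;h=hsv(c)
    k=(h[...,0]>105)&(h[...,0]<125)&(h[...,1]>130)&(abs(Q[...,0])<18)&(abs(Q[...,2])<18)&(abs(Q[...,1])<50);print(n,'knob y',np.percentile(Q[k][:,1],[2,10,30]).round(1),k.sum())
    w=(h[...,1]<80)&(h[...,2]>90)&(abs(Q[...,0])<22)&(abs(Q[...,2])<22)&(Q[...,1]>10)&(Q[...,1]<55);print('bell y max',np.percentile(Q[w][:,1],[90,98]).round(1),'zmax',Q[w][:,2].max().round(1),w.sum())
cv2.imwrite('pics/w7c.png',cv2.resize(c['frame'][140:340,200:440,::-1],None,fx=3,fy=3))
E
```

```text
[ 0.5286995  -0.02235159  0.13452918] [-0.12769756  0.09314881 -0.92636012] [-0.01402971 -0.07398305 -0.00583129]
w4 knob y [-32.4 -31.9 -31.3] 1741
bell y max [46.7 48. ] zmax 19.9 1763
w6 knob y [-32.3 -31.9 -31.4] 1727
bell y max [46.5 48.1] zmax 19.9 1781
w7 knob y [-32.4 -31.9 -31.3] 1728
bell y max [46.6 48.1] zmax 19.9 1780
```

View pics/w7c.png

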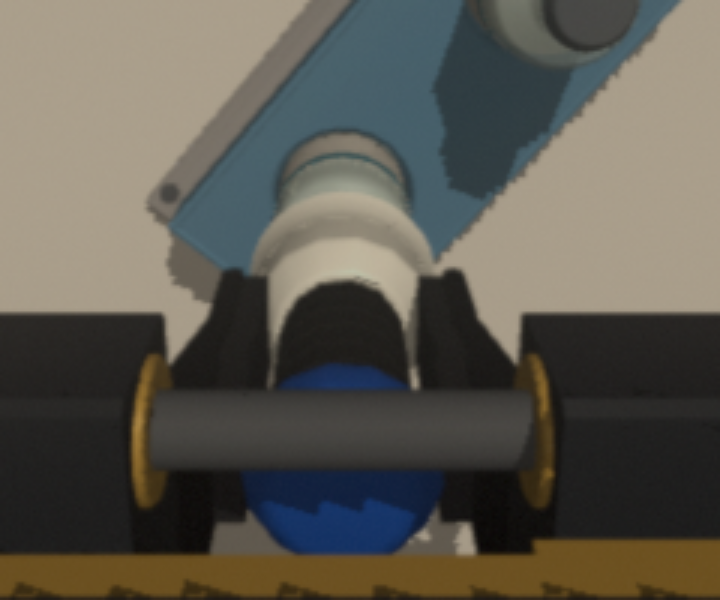

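Call:
play_rows --commands '[[[0,0,-0.001],[0,0,0]],[[0,0,-0.001],[0,0,0]]]'

```text
time_s: 14.62
position: [0.5289, -0.0224, 0.1344]
tcp_rot: [[0.935, 0.001, -0.354], [0.354, -0.0, 0.935], [0.001, -1.0, -0.0]]
force: [-1.1, -0.2, 5.3]
opening: 0.341
```

Call:
play_rows --commands '[[[0,0,-0.001],[0,0,0]],[[0,0,-0.001],[0,0,0]]]'

```text
time_s: 14.88
position: [0.5292, -0.0225, 0.1344]
tcp_rot: [[0.935, 0.002, -0.354], [0.354, -0.001, 0.935], [0.001, -1.0, -0.001]]
force: [-2.5, 1.6, 11.5]
opening: 0.337
```

Call:
play_rows --commands '[[[0,0,-0.001],[0,0,0]],[[0,0,-0.002],[0,0,0]],[[0,0,-0.002],[0,0,0]]]'

```text
time_s: 15.25
position: [0.5297, -0.0226, 0.1342]
tcp_rot: [[0.935, 0.003, -0.354], [0.354, -0.001, 0.935], [0.003, -1.0, -0.002]]
force: [-4.5, 1.4, 24.7]
opening: 0.334
```

Call:
play_rows --commands '[[[0,0,0.004],[0,0,0]],[[0,0,0.012],[0,0,0]],[[0,0,0.03],[0,0,0]],[[-0.001,0.02,0.049],[0,0,0]],[[-0.003,0.07,0.049],[0,0,0]],[[-0.0055,0.125,0.049],[0,0,0]],[[-0.008,0.18,0.049],[0,0,0]],[[-0.01,0.235,0.049],[0,0,0]],[[-0.0121,0.27,0.045],[0,0,0]],[[-0.0121,0.2803,0.03],[0,0,0]]]'

```text
time_s: 16.5
position: [0.5168, 0.2602, 0.1605]
tcp_rot: [[0.934, 0.002, -0.357], [0.357, 0.001, 0.934], [0.002, -1.0, -0.0]]
force: [-0.0, -0.9, -2.1]
opening: 0.339
```

```bash
python3 - <<'E'
from w import *
c=capture('top');P=cloud(c);h=hsv(c)
org=(h[...,0]>8)&(h[...,0]<25)&(h[...,1]>150)&(h[...,2]>150)
l=cv2.connectedComponents(org.astype(np.uint8))[1]
for b in blobs(org,20):
    u,v=b[0];k=l==l[int(v+.5),int(u+.5)];print(b[0],P[k].mean(0).round(4),ray(c,u,v,.0915)[:2].round(4))
c=np.load('top.npz');P=cloud(c);print('before',P[200:207,334:341].reshape(-1,3).mean(0))
E
```

```text
[480.9, 206.3] [ 0.5321 -0.3342  0.0806] [ 0.531  -0.3298]
[462.3, 209.3] [ 0.5244 -0.2939  0.081 ] [ 0.5235 -0.2901]
before [ 0.52867281 -0.0232997   0.0976339 ]
```

Call:
play_rows --commands '[[[0,0,0],[0,0,0]],[[0,0,-0.03],[0,0,0]],[[0,0,-0.065],[0,0,0]],[[0,0,-0.09],[0,0,0]],[[0,0,-0.102],[0,0,0]],[[0,0,-0.107],[0,0,0]],[[0,0,-0.109],[0,0,0]],[[0,0,-0.1095],[0,0,0]],[[0,0,-0.1095],[0,0,0]]]'

```text
time_s: 17.68
position: [0.517, 0.2581, 0.0517]
tcp_rot: [[0.935, 0.001, -0.354], [0.354, 0.0, 0.935], [0.001, -1.0, -0.0]]
force: [0.7, -0.4, -2.4]
opening: 0.338
```

Call:
play_rows --commands '[[[0,0,-0.0005],[0,0,0]],[[0,0,-0.001],[0,0,0]],[[0,0,-0.001],[0,0,0]]]'

```text
time_s: 18.05
position: [0.5169, 0.2581, 0.0509]
tcp_rot: [[0.935, 0.001, -0.354], [0.354, 0.0, 0.935], [0.001, -1.0, -0.0]]
force: [-1.0, -0.4, 5.2]
opening: 0.338
```

Call:
play_rows --commands '[[[0,0,0],[0,0,0]],[[0,0,0],[0,0,0]],[[0,0,0],[0,0,0]],[[0,0,0],[0,0,0]],[[0,0,0],[0,0,0]],[[0,0,0],[0,0,0]]]' --gripper 0.065

```text
time_s: 18.8
position: [0.5166, 0.2579, 0.05]
tcp_rot: [[0.935, -0.0, -0.354], [0.354, -0.0, 0.935], [-0.0, -1.0, 0.0]]
force: [0.1, -0.3, 0.4]
opening: 0.742
```

Call:
play_rows --commands '[[[0,0,0.01],[0,0,0]],[[0,0,0.04],[0,0,0]],[[0,0,0.08],[0,0,0]],[[0,0,0.12],[0,0,0]],[[0,0,0.14],[0,0,0]],[[0,0,0.14],[0,0,0]]]'

```text
time_s: 19.55
position: [0.5178, 0.2583, 0.1925]
tcp_rot: [[0.935, 0.005, -0.354], [0.354, 0.001, 0.935], [0.005, -1.0, -0.0]]
force: [0.5, -1.0, 0.2]
opening: 0.748
```

```bash
python3 - <<'E'
from w import *
s,c,T=wrist('w8');print(s['position'],s['opening'])
P=cloud(c,T);h=hsv(c)
m=(h[...,0]>105)&(h[...,0]<125)&(h[...,1]>130)&(P[...,2]>.05)&(P[...,2]<.1)&(abs(P[...,0]-.517)<.04)&(abs(P[...,1]-.259)<.04)
q=P[m];print(len(q),np.percentile(q[:,2],[50,90,98]),q.mean(0))
for lo,hi in((.006,.0125),(.014,.03)):
    k=(P[...,2]>lo)&(P[...,2]<hi)&(np.hypot(P[...,0]-.517,P[...,1]-.259)<.042)
    p=P[k][:,:2].astype(np.float32);print(lo,len(p),cv2.minEnclosingCircle(p))
cv2.imwrite('pics/w8c.png',cv2.resize(c['frame'][100:300,200:440,::-1],None,fx=3,fy=3))
E
```

```text
[0.51782853 0.25832384 0.1924831 ] 0.74788486165634
657 [0.08174403 0.0828396  0.08333948] [0.51682169 0.26081221 0.08099617]
0.006 481 ((0.517181396484375, 0.25888121128082275), 0.03551534190773964)
0.014 356 ((0.5169020891189575, 0.25743696093559265), 0.018534502014517784)
```

Call:
play_rows --commands '[[[0.002,-0.02,0],[0,0,0]],[[0.008,-0.065,0],[0,0,0]],[[0.014,-0.12,0],[0,0,0]],[[0.021,-0.175,0],[0,0,0]],[[0.028,-0.23,0],[0,0,0]],[[0.034,-0.285,0],[0,0,0]],[[0.04,-0.335,0],[0,0,0]],[[0.044,-0.366,0],[0,0,0]],[[0.044,-0.366,0],[0,0,0]],[[0.044,-0.366,0],[0,0,0]]]' --gripper 0.087

```text
time_s: 20.85
position: [0.5593, -0.1078, 0.1889]
tcp_rot: [[0.935, -0.003, -0.353], [0.353, 0.002, 0.935], [-0.002, -1.0, 0.002]]
force: [-1.0, -0.3, -0.2]
opening: 0.999
```

```bash
python3 - <<'E'
from w import *
s,c,T=wrist('w9');print(s['opening'],s['position'])
P=cloud(c,T);h=hsv(c)
org=(h[...,0]>8)&(h[...,0]<25)&(h[...,1]>150)&(h[...,2]>150);org[260:]=0
for b in blobs(org,20):
    u,v=b[0];print(b,P[int(v+.5),int(u+.5)].round(4),ray(c,u,v,.0915,T).round(4))
cap=(P[...,2]>.084)&(P[...,2]<.097)&(np.hypot(P[...,0]-.529,P[...,1]+.023)<.025)
q=P[cap];print(cv2.minEnclosingCircle(q[:,:2].astype(np.float32)),np.percentile(q[:,2],[5,50,95]))
c=capture('top');P=cloud(c);h=hsv(c);np.savez('top9.npz',**c)
org=(h[...,0]>8)&(h[...,0]<25)&(h[...,1]>150)&(h[...,2]>150)
for b in blobs(org,20):
    u,v=b[0];print(b[0],P[int(v+.5),int(u+.5)].round(4),ray(c,u,v,.0915)[:2].round(4))
E
```

```text
0.9989586447519835 [ 0.5592968  -0.1077962   0.18892288]
([316.1, 94.5], 411, [306, 83, 22, 24]) [ 0.5291 -0.0232  0.0928] [ 0.529  -0.0228  0.0915]
((0.5287644267082214, -0.02278715930879116), 0.01370143610984087) [0.09050731 0.09181818 0.09295853]
[337.2, 203.7] [ 0.5272 -0.0236  0.0911] [ 0.5278 -0.024 ]
```

Call:
play_rows --commands '[[[-0.008,0.02,0],[0,0,0]],[[-0.02,0.052,0],[0,0,0]],[[-0.028,0.078,0],[0,0,0]],[[-0.0316,0.0851,-0.01],[0,0,0]],[[-0.0316,0.0851,-0.04],[0,0,0]],[[-0.0316,0.0851,-0.08],[0,0,0]],[[-0.0316,0.0851,-0.11],[0,0,0]],[[-0.0316,0.0851,-0.126],[0,0,0]],[[-0.0316,0.0851,-0.131],[0,0,0]],[[-0.0316,0.0851,-0.131],[0,0,0]]]'

```text
time_s: 22.2
position: [0.5294, -0.023, 0.0593]
tcp_rot: [[0.935, 0.001, -0.354], [0.354, -0.0, 0.935], [0.001, -1.0, -0.0]]
force: [0.4, -0.5, -0.5]
opening: 1.003
```

Call:
play_rows --commands '[[[0,0,0],[0,0,0]],[[0,0,0],[0,0,0]],[[0,0,0],[0,0,0]],[[0,0,0],[0,0,0]],[[0,0,0],[0,0,0]],[[0,0,0],[0,0,0]],[[0,0,0],[0,0,0]],[[0,0,0],[0,0,0]]]' --gripper 0.025

```text
time_s: 23.2
position: [0.529, -0.023, 0.059]
tcp_rot: [[0.935, -0.0, -0.354], [0.354, 0.0, 0.935], [-0.0, -1.0, 0.0]]
force: [-0.5, 0.7, 0.5]
opening: 0.406
```

Call:
play_rows --commands '[[[0,0,0.005],[0,0,0]],[[0,0,0.015],[0,0,0]],[[0,0,0.03],[0,0,0]],[[0,0,0.055],[0,0,0]],[[-0.001,-0.01,0.07],[0,0,0]],[[-0.004,-0.035,0.07],[0,0,0]],[[-0.008,-0.07,0.07],[0,0,0]],[[-0.012,-0.11,0.07],[0,0,0]],[[-0.016,-0.145,0.07],[0,0,0]],[[-0.02,-0.18,0.07],[0,0,0]]]'

```text
time_s: 24.45
position: [0.5087, -0.2048, 0.1297]
tcp_rot: [[0.935, 0.001, -0.354], [0.354, -0.0, 0.935], [0.0, -1.0, -0.001]]
force: [0.4, 0.5, -0.9]
opening: 0.408
```

Call:
play_rows --commands '[[[-0.0025,-0.025,0],[0,0,0]],[[-0.0046,-0.0385,0],[0,0,0]],[[-0.0046,-0.0415,-0.005],[0,0,0]],[[-0.0046,-0.0415,-0.025],[0,0,0]],[[-0.0046,-0.0415,-0.045],[0,0,0]],[[-0.0046,-0.0415,-0.045],[0,0,0]]]'

```text
time_s: 25.2
position: [0.5033, -0.2426, 0.0826]
tcp_rot: [[0.935, -0.004, -0.355], [0.355, 0.003, 0.935], [-0.002, -1.0, 0.004]]
force: [-0.9, -0.6, 0.6]
opening: 0.408
```

```bash
python3 - <<'E'
from w import *
s,c,T=wrist('w10');print(s['opening'],s['position'],s['force'])
P=cloud(c,T);S=T@np.linalg.inv(c['hand_eye']);Q=(P-S[:3,3])@S[:3,:3]*1000
cv2.imwrite('pics/w10.png',c['frame'][...,::-1])
m=(P[...,2]>.02)&(P[...,2]<.028);m[240:]=0;q=P[m];print(len(q),q[:,:2].min(0),q[:,:2].max(0))
e=(q[:,:2]-[.5164,-.2804])@np.array([[.935,-.355],[.355,.935]]);print('tray-frame rim',np.percentile(e,[1,99],axis=0))
E
```

```text
0.40767005330774186 [ 0.50327963 -0.24259046  0.08257457] [-0.88012367 -0.59689272  0.63068867]
1358 [ 0.44994323 -0.26803291] [ 0.54852322 -0.19362241]
tray-frame rim [[-0.04354152  0.03007135]
 [ 0.04595266  0.0771922 ]]
```

View pics/w10.png

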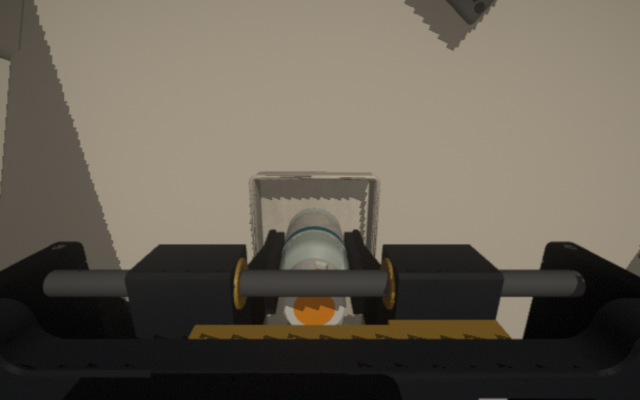

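Call:
play_rows --commands '[[[0,0,-0.01],[0,0,0]],[[0,0,-0.02],[0,0,0]],[[0,0,-0.028],[0,0,0]],[[0,0,-0.032],[0,0,0]],[[0,0,-0.034],[0,0,0]],[[0,0,-0.035],[0,0,0]],[[0,0,-0.035],[0,0,0]]]'

```text
time_s: 26.12
position: [0.5045, -0.2446, 0.0492]
tcp_rot: [[0.935, 0.0, -0.354], [0.354, -0.0, 0.935], [0.0, -1.0, -0.0]]
force: [0.7, 0.6, -0.3]
opening: 0.405
```

Call:
play_rows --commands '[[[0,0,-0.0005],[0,0,0]],[[0,0,-0.001],[0,0,0]],[[0,0,-0.001],[0,0,0]],[[0,0,-0.001],[0,0,0]]]'

```text
time_s: 26.62
position: [0.5046, -0.2445, 0.0485]
tcp_rot: [[0.935, 0.0, -0.354], [0.354, -0.0, 0.935], [0.0, -1.0, -0.0]]
force: [-0.4, 0.8, 5.8]
opening: 0.405
```

Contact with the tray floor (5.8 N). Release and withdraw straight up.

Call:
play_rows --commands '[[[0,0,0],[0,0,0]],[[0,0,0],[0,0,0]],[[0,0,0],[0,0,0]],[[0,0,0],[0,0,0]]]' --gripper 0.05

```text
time_s: 27.12
position: [0.5044, -0.2444, 0.0478]
tcp_rot: [[0.935, -0.0, -0.354], [0.354, 0.0, 0.935], [-0.0, -1.0, 0.0]]
force: [-0.3, 0.1, -0.8]
opening: 0.572
```

Call:
play_rows --commands '[[[0,0,0.005],[0,0,0]],[[0,0,0.02],[0,0,0]],[[0,0,0.05],[0,0,0]],[[0,0,0.09],[0,0,0]],[[0,0,0.13],[0,0,0]],[[0,0.04,0.15],[0,0,0]],[[0,0.09,0.15],[0,0,0]],[[0,0.14,0.15],[0,0,0]],[[0,0.18,0.15],[0,0,0]],[[0,0.18,0.15],[0,0,0]]]'

```text
time_s: 28.38
position: [0.5037, -0.0618, 0.1991]
tcp_rot: [[0.934, 0.0, -0.358], [0.358, 0.0, 0.934], [0.0, -1.0, 0.0]]
force: [-0.5, 0.2, -0.1]
opening: 0.576
```

```bash
python3 - <<'E'
from w import *
s=read_state();print(s['time_s'],s['position'],s['opening'],s['force'])
c=capture('top');P=cloud(c);h=hsv(c)
org=(h[...,0]>8)&(h[...,0]<25)&(h[...,1]>150)&(h[...,2]>150)
for b in blobs(org,10):
    u,v=b[0];print(b[0],b[1],P[int(v+.5),int(u+.5)].round(4),ray(c,u,v,.0815)[:2].round(4))
f=c['frame'][130:270,180:520,::-1];cv2.imwrite('pics/t11.png',cv2.resize(f,None,fx=2.3,fy=2.3))
E
```

```text
28.375 [ 0.50370985 -0.06179984  0.19909195] 0.5762739942770285 [-0.50241245  0.19862056 -0.10733702]
```

View pics/t11.png

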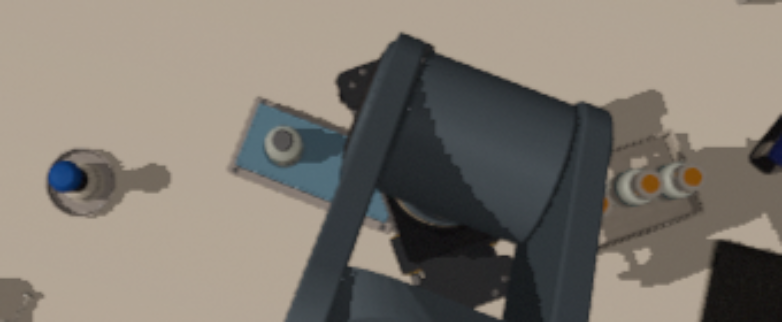

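Call:
play_rows --commands '[[[0,0.04,0.02],[0,0,0]],[[0,0.09,0.04],[0,0,0]],[[0,0.13,0.04],[0,0,0]],[[0,0.13,0.04],[0,0,0]],[[0,0.13,0.04],[0,0,0]]]'

```text
time_s: 29.05
position: [0.5049, 0.0643, 0.2383]
tcp_rot: [[0.935, 0.001, -0.354], [0.354, -0.001, 0.935], [0.0, -1.0, -0.001]]
force: [-0.6, 0.1, -0.8]
opening: 0.572
```

```bash
python3 - <<'E'
from w import *
c=capture('top');P=cloud(c);h=hsv(c)
org=(h[...,0]>5)&(h[...,0]<25)&(h[...,1]>150)&(h[...,2]>70);org[:180]=0;org[230:]=0
l=cv2.connectedComponents(org.astype(np.uint8))[1]
for b in blobs(org,10):
    u,v=b[0];k=l==l[int(v+.5),int(u+.5)];print(b,P[k].mean(0).round(4),ray(c,u,v,.0815)[:2].round(4))
E
```

```text
([480.9, 206.3], 45, [478, 203, 7, 8]) [ 0.5321 -0.3341  0.081 ] [ 0.532  -0.3339]
([462.3, 209.4], 45, [459, 206, 8, 8]) [ 0.5223 -0.287   0.1003] [ 0.5242 -0.2937]
([440.0, 218.1], 46, [437, 215, 7, 8]) [ 0.5041 -0.2458  0.081 ] [ 0.5041 -0.2456]
```

```bash
python3 -c "
from rig import *
print(hand_in())"
```

```text
the job is handed in; nothing more can be done
None
```

The cap is fully home, the seating tool is back upright in its dish, and the capped vial stands in the free end of the tray. I handed in at about 29 s with the gripper clear of everything.

**Capping:** I pressed the tool down on the cap until it met a hard stop at 25 N, at the height expected for a fully seated cap. The wrist camera then measured the cap top at 0.0918 m, against 0.0915 m expected.

**Tool:** Its knob top sits at 0.083 m, the same as before I moved it, and it stands inside the dish rim.

**Vial:** I carried it gripped by its glass, and its cap top in the tray reads (0.504, -0.246, 0.081), which fits it standing upright on the tray floor. The two finished vials' caps had not moved in the last picture. The waiting vial looked undisturbed in the last overhead view.

**What disagreed:**
- **Tool grip:** The jaws stopped at about 29 mm on the tool instead of 24 mm. I took this to be the long pads meeting the knob and the top of the bell rather than the waist, so I re-gripped lower. The tool did not slip before contact, as far as I measured, but I did not re-measure it after the 25 N press.
- **Press force:** I never caught the 8 to 15 N peak before the snap, because force is only reported at the end of each call. That the cap is home rests on the hard stop and the measured heights.
- **Cameras:** The top and wrist cameras differed by about 1 mm.
- **Finished vial height:** In the last picture the middle finished vial's depth averaged 0.100 m, a mixed reading since its image position had not changed. It read 0.081 m earlier.

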